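# Slide the copper medallion under the marking head

### The job

Slide the wooden carrier that bears the round copper medallion, nose first, through the low tunnel of the blue marking gantry until it is fully home against the red end stop, so that the medallion lies under the marking head. Keep it down on the bench all the way, leave it there and let go; do not disturb the other carrier or the hammer.

Things in the scene. Friction and masses are not known exactly. Their poses are not given: they have to be found in the camera images.
- copper_carrier: Dark wood board 170 (x) x 80 (y) x 10 mm thick, flat on the bench. Origin: centre of its underside; +x to its nose, z up. Yellow upright tab (the handle) on its tail, centred at x -70 mm: 14 (x) x 40 mm (y), from 10 to 55 mm height. Fixed on it a domed copper disc, 60 mm across, centred at x +40 mm, top 16 mm above the bench. About 0.3 kg, slides freely.
- gantry: Fixed blue beam on 2 posts, 185 mm tall. Origin: on the bench under the marking tip; tunnel runs along +x, entered from -x, 26 mm high, 100 mm wide. Beam: x -25 to 25 mm, up to 80 mm height. Side rails 20 mm high, x -60 to 45 mm; flared mouth 125 mm wide at x -86. Red stop's face at x 46 mm: a carrier fully home has origin at x -39, tab at x -109, outside.
- steel_carrier: Dark wood board 170 (x) x 80 (y) x 10 mm thick, flat on the bench. Origin: centre of its underside; +x to its nose, z up. Yellow upright tab (the handle) on its tail, centred at x -70 mm: 14 (x) x 40 mm (y), from 10 to 55 mm height. It bears a rectangular steel plaque, 70 x 50 mm, top 15 mm above the bench. A bystander.
- hammer: Chasing hammer, about 260 mm long, lying loose on the bench beyond the carriers; handle to its -x, head to its +x. A bystander, to be left alone.
Things that resemble listed ones, but are neither listed nor needed, are in the scene too. What is shaped like the copper_carrier but green or purple is not meant.

How it is judged:
At the end, for the whole second after the job is handed in: The copper medallion's carrier lies flat on the bench in the tunnel, released and at rest, nose in, within about 12 mm of touching the end stop, within 15 mm of the tunnel's centre line and 12 degrees of its direction (x of copper_carrier in the frame of gantry between -0.052 and -0.028 m and y of copper_carrier in the frame of gantry between -0.015 and 0.015 m and angle between the x axis of copper_carrier and the x axis of gantry, either way round below 0.21 rad and z of copper_carrier in the frame of gantry below 0.006 m and angle between copper_carrier's own z axis and vertical below 0.06 rad and linear speed of copper_carrier below 0.01 m/s and contact force between copper_carrier and the fingers below 0.05 N).
It fails at once if the copper carrier is lifted more than 25 mm off the bench (height (world z) of copper_carrier above 0.025 m).
It fails at once if the steel carrier is moved more than 20 mm (distance of steel_carrier from where it was at the start of the episode above 0.02 m).
It fails at once if the hammer is moved more than 20 mm (distance of hammer from where it was at the start of the episode above 0.02 m).
It also fails if it takes over 40 s, if anything falls off the work surface, if the arm or the gripper's body presses on something with over 40 N, if the wrist force passes 120 N, or if a joint passes its speed limit or range.

### The arm

A 6-joint arm with a two-finger parallel gripper is mounted at the origin on the work surface. World frame = base frame: x ahead of the robot, y to its left, z up, the work surface at z = 0. Lengths are in m, angles in rad, forces in N, time in s.
With the tool pointing down it reaches from about 0.35 to 0.975 m from the base axis. Payload 4.9 kg.
Tool frame: the origin (TCP) lies midway between the tips of the shut fingers; the grasp point (between the pads) lies ctrl.grip_point_offset behind it (ctrl.grip_point_offset is the distance from the TCP to the grasp point, in m); x points along the fingers, y is the direction in which the jaws open and shut, and the axes are right-handed (so a half turn about x gives the same grasp; the last joint's range is limited). The gripper opens to 85 mm and grips with 20 to 120 N. Pads are 22 mm wide; open, the fingers measure 114 mm over their backs; the gripper's body (76 mm by 85 mm) begins 54 mm behind the grasp point. The pads swing forward as they close: fully open they stand 13 mm farther back than shut.
Start: joints at [-1.425, 0.053, 1.613, -0, 1.476, -0.119], TCP at [0.164, -0.603, 0.231] pointing down, gripper open.
Joint ranges: [-3.01, 3.01], [-1.01, 2.22], [0.06, 2.58], [-1.02, 4.17], [0.09, 2.62], [-3.14, 3.14]. Speed limits (rad/s): [2.57, 2.57, 3.14, 3.14, 3.14, 3.14].

### API

Orientations are given as a rotation vector (axis times angle).
In Python, from station import ctrl gives the robot as it stands. The module is installed in compiled form; this text tells all that it offers.
- The arm moves only by the tool drive_tool, never from a script. Its argument "commands" is text: rows parted by semicolons, each of 5 numbers parted by spaces: the closure, from -1 (fully open) to 1 (shut), so that 0 is half open, then the shift along the tool's x, y, z in units of 40 mm (1.0 is 40 mm), then the turn about the tool's x in units of 5 degrees (1.0 is 5 degrees). A call has 1 to 8 rows; each row is the pose to reach, as a shift and turn from the pose commanded when the call began, along the tool's axes at that moment; what a row does not reach only later rows make up. A row lasts 1/12 s, in which the tool goes at most 41.7 mm and 7.16 degrees, less where a joint would pass 70% of its speed; a pose out of reach is approached as far as the arm can. A call with a gripper value outside its range is refused whole. The fingers move at their own pace and stop on an object; "newtons" is the grip in N (left out, the last holds). Time passes only in rows, so rows that repeat a pose let the fingers close. It gives the time, the measured TCP pose, the force and the opening at its end, in the units of the state.
- ctrl.get_obs(): the state, without advancing time (a new reading comes with each control period).
- ctrl.get_image(name): name is "scene" or "top" or "wrist"; returns (picture, depth): 420x560x3 uint8, blue, green, red; 420x560 float32, m along the optical axis (not along the pixel's ray), 0 where there is no reading.
- ctrl.camera_info(name): a dict with "K" (3x3 intrinsics, pixels), "T" (4x4, takes a point from camera to world coordinates). Camera axes: x right, y down, z forward; pixel columns grow to the right and rows downward; lengths in m; the calibration is good to about 2 mm. A picture is of the moment at which its call begins: read the wrist's pose just before it. camera_info takes no time and is no camera call; for the wrist camera it gives the pose at the moment of the call.
- ctrl.finish_job(): hands the job in, once; it reports no verdict.
The state is a dict: "t": time; "q": joint angles; "dq": joint speeds; "effort": joint torques, N m; "tool_pos": TCP position; "tool_rot": TCP orientation; "contact_force": force on the tool from outside, world axes, zero at the start; "wrist_torque": the same for the moment, N m; "opening": finger opening in m.
Only numpy, scipy, OpenCV 4.12 (cv2) and the standard library are available. Lean on these libraries where they do the work, as an engineer would, in place of code of your own. Each camera call takes 0.05 s, during which the arm holds its last target.

## Working session

There is one attempt and no reset: what is moved stays moved. The work goes in short steps, Python scripts to look and compute and a tool call to move; the robot and the scene stay as the last step left them, time stands still between calls to the robot, and variables do not carry over. Pictures are saved under pics/ and viewed, and the job is handed in when it is done.

Besides the shell and the picture viewer there is one more tool, called after "Call:" as name(argument=value, ...) on one line, values as JSON. drive_tool: Moves the arm, as the interface text tells. Its arguments: {"type":"object","properties":{"commands":{"type":"string"},"newtons":{"type":"number"}},"required":["commands"]}

```bash
mkdir -p pics; python3 - <<'E'
from station import ctrl
import cv2,numpy as np
o=ctrl.get_obs();print(o['t'],o['tool_pos'],o['tool_rot'],o['opening'],ctrl.grip_point_offset)
for n in ("scene","top"):
    im,d=ctrl.get_image(n);i=ctrl.camera_info(n)
    cv2.imwrite(f"pics/{n}0.png",im);np.savez(f"{n}0.npz",im=im,d=d,K=i['K'],T=i['T']);print(n,i['K'][0,0],np.round(i['T'],3).tolist())
E
```

```text
0.0 [ 0.1634895  -0.60259514  0.23007041] [ 2.080872    0.27927528 -2.08089858] 0.08536460002875398 0.0187
scene 536.5117284782311 [[-0.73, 0.37, -0.574, 1.2], [0.683, 0.399, -0.612, 0.814], [0.002, -0.839, -0.544, 0.72], [0.0, 0.0, 0.0, 1.0]]
top 492.07881840457594 [[-0.018, -0.997, 0.078, 0.39], [-1.0, 0.018, 0.01, 0.066], [-0.011, -0.078, -0.997, 1.22], [0.0, 0.0, 0.0, 1.0]]
```

View pics/scene0.png

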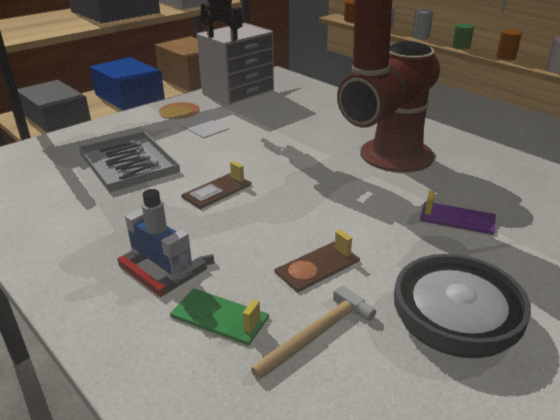

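View pics/top0.png

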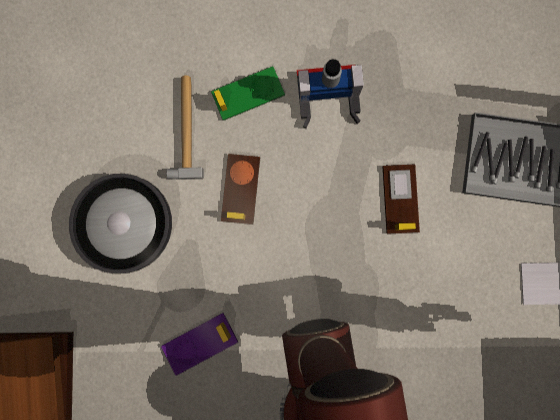

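Top view candidates: brown board with round copper disc (240,188), brown board with rectangular plaque (400,198), green (248,92), purple (200,343). The brown board with the round disc at (240,188) fits the description. I'll confirm it in an enlarged crop and measure it.

```bash
cat > h.py <<'E'
import numpy as np,cv2
def load(n):
    z=np.load(n+'.npz');return z['im'],z['d'],z['K'],z['T']
def atz(K,T,u,v,z):
    r=T[:3,:3]@np.linalg.inv(K)@np.array([u,v,1.]);return T[:3,3]+r*(z-T[2,3])/r[2]
def dep(K,T,d,u,v):
    return T[:3,:3]@(np.linalg.inv(K)@np.array([u,v,1.])*d[int(v),int(u)])+T[:3,3]
def cloud(d,K,T):
    v,u=np.mgrid[:d.shape[0],:d.shape[1]]
    p=np.stack([u,v,np.ones_like(u)],-1)@np.linalg.inv(K).T*d[...,None]
    return p@T[:3,:3].T+T[:3,3]
E
python3 - <<'E'
from h import *
im,d,K,T=load('top0');P=cloud(d,K,T)
a=cv2.resize(im[140:235,200:290],None,fx=4,fy=4,interpolation=2)
b=cv2.resize(im[50:135,285:375],None,fx=4,fy=4,interpolation=2)
cv2.imwrite('pics/c0.png',np.hstack([a[:340],b]))
hsv=cv2.cvtColor(im,cv2.COLOR_BGR2HSV)
for nm in('top0','scene0'):
    im,d,K,T=load(nm);P=cloud(d,K,T);hsv=cv2.cvtColor(im,cv2.COLOR_BGR2HSV)
    m=((hsv[...,0]>20)&(hsv[...,0]<32)&(hsv[...,1]>150)&(hsv[...,2]>80)).astype(np.uint8)
    n,l,s,c=cv2.connectedComponentsWithStats(m)
    for i in range(1,n):
        if s[i,4]>20:
            q=P[l==i];print(nm,'yel',c[i].round(1),s[i,4],np.median(q,0).round(4),'zmax',np.percentile(q[:,2],95).round(4))
    m=((hsv[...,0]>4)&(hsv[...,0]<14)&(hsv[...,1]>130)&(hsv[...,2]>100)).astype(np.uint8)
    n,l,s,c=cv2.connectedComponentsWithStats(m)
    for i in range(1,n):
        if s[i,4]>80: print(nm,'orange',c[i].round(1),s[i,4],np.median(P[l==i],0).round(4), atz(K,T,*c[i],.015).round(4))
im,d,K,T=load('top0');P=cloud(d,K,T)
sub=P[55:130,290:370]
for lo,hi in((.01,.03),(.07,.09),(.15,.3)):
    q=sub[(sub[...,2]>lo)&(sub[...,2]<hi)];print(lo,hi,len(q),q.min(0).round(3),q.max(0).round(3))
q=P[145:230,210:265];m=(q[...,2]>.006)&(q[...,2]<.02);q=q[m];print('board',cv2.minAreaRect((q[:,:2]*1000).astype(np.float32)),np.median(q[:,2]))
E
```

```text
top0 yel [220.1  99.8] 122 [0.7562 0.2454 0.0534] zmax 0.057
top0 yel [234.8 215.1] 97 [0.4746 0.2116 0.0536] zmax 0.0582
top0 yel [406.6 225.8] 111 [ 0.4412 -0.1951  0.0544] zmax 0.0587
top0 yel [221.7 332.8] 86 [0.1991 0.2444 0.0542] zmax 0.0583
top0 orange [241.7 172.3] 464 [0.5833 0.1985 0.0135] [0.583 0.199 0.015]
top0 orange [ 19.4 392. ] 313 [0.0754 0.713  0.0595] [0.0608 0.7383 0.015 ]
top0 orange [ 35.1 395.6] 265 [0.0675 0.6762 0.0597] [0.052  0.7003 0.015 ]
top0 orange [378.3 408.1] 122 [ 0.2319 -0.0126  0.7159] [ 0.0111 -0.1206  0.015 ]
scene0 yel [430.9 195.4] 25 [0.2054 0.2477 0.0542] zmax 0.0558
scene0 yel [343.2 235. ] 39 [0.479  0.2157 0.0546] zmax 0.0574
scene0 yel [250.5 307.5] 82 [0.7657 0.2516 0.055 ] zmax 0.0566
0.01 0.03 521 [ 0.694 -0.097  0.01 ] [0.849 0.058 0.03 ]
0.07 0.09 229 [ 0.753 -0.094  0.07 ] [0.793 0.056 0.09 ]
0.15 0.3 316 [ 0.762 -0.039  0.15 ] [0.8   0.001 0.192]
board ((545.79541015625, 215.70217895507812), (198.79983520507812, 121.80079650878906), 0.7863286137580872) 0.010354698999520906
```

View pics/c0.png

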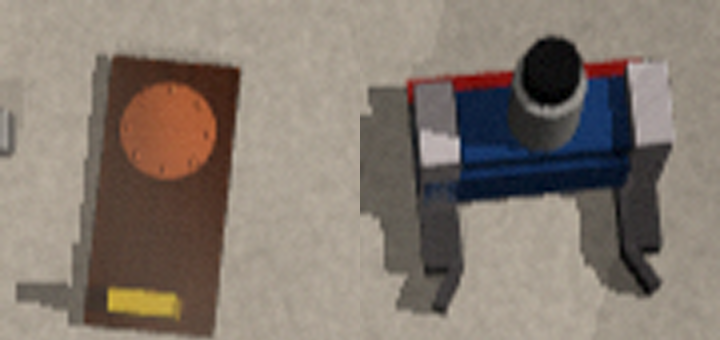

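Confirmed by the crop: round copper disc on dark brown board, yellow tab at its tail. Next, the gantry pose.

```bash
python3 - <<'E'
from h import *
Q={}
for nm in('top0','scene0'):
    im,d,K,T=load(nm);P=cloud(d,K,T);hsv=cv2.cvtColor(im,cv2.COLOR_BGR2HSV)
    W=(P[...,0]>.64)&(P[...,0]<.9)&(P[...,1]>-.13)&(P[...,1]<.09)
    blue=W&(hsv[...,0]>100)&(hsv[...,0]<125)&(hsv[...,1]>120)
    t=blue&(abs(P[...,2]-.08)<.004)
    q=P[t];print(nm,'beamtop',len(q),q[:,2].mean() if len(q) else 0, cv2.minAreaRect((q[:,:2]*1000).astype(np.float32)) if len(q)>4 else '')
    red=W&((hsv[...,0]<6)|(hsv[...,0]>174))&(hsv[...,1]>150)
    q=P[red];print(' red',len(q),q.min(0).round(3),q.max(0).round(3))
    if len(q)>5:
        c=q[:,:2].mean(0);u=np.linalg.svd(q[:,:2]-c)[2][0];print('  c',c.round(4),'dir deg',np.degrees(np.arctan2(u[1],u[0])))
    r=W&(P[...,2]>.012)&(P[...,2]<.026)&~blue&~red
    q=P[r];np.save('rail_'+nm,q);Q[nm]=q
# plot bird's eye
S=4;c=np.full((800-160,880,3),255,np.uint8)
for nm,col in(('top0',(255,0,0)),('scene0',(0,0,255))):
    for p in Q[nm]:
        cv2.circle(c,(int((.09-p[1])*1000*S),int((.80-p[0])*1000*S)),2,col,-1)
for k in range(0,220,20): cv2.line(c,(k*S,0),(k*S,640),(220,220,220),1)
for k in range(0,160,20): cv2.line(c,(0,k*S),(880,k*S),(220,220,220),1)
cv2.imwrite('pics/rail.png',cv2.resize(c,(790,574)))
E
```

```text
top0 beamtop 83 0.079519284691213 ((759.9768676757812, -16.940460205078125), (5.822716236114502, 105.13417053222656), 4.859307289123535)
 red 84 [ 0.825 -0.077 -0.002] [0.856 0.058 0.025]
  c [ 0.8399 -0.0135] dir deg -85.09368397615553
scene0 beamtop 0 0 
 red 255 [ 0.829 -0.085  0.016] [0.85  0.061 0.024]
  c [ 0.8401 -0.0086] dir deg 93.85019742476217
```

View pics/rail.png

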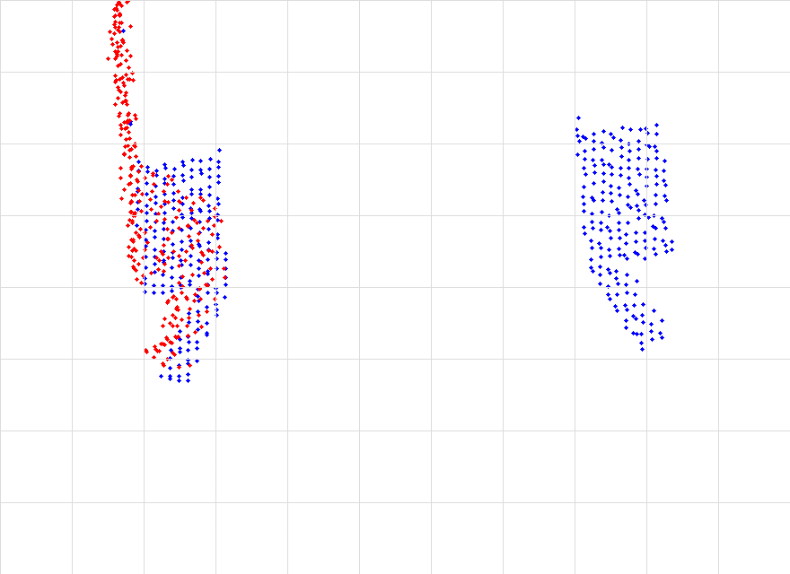

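```bash
cat > nav.py <<'E'
import numpy as np,sys
from scipy.spatial.transform import Rotation as R
from station import ctrl
def rel(goal,yaw):
    "goal TCP, yaw (deg) wanted for +-tool y in world; prints units"
    o=ctrl.get_obs();M=R.from_rotvec(o['tool_rot']).as_matrix();p=np.array(o['tool_pos'])
    dlt=M.T@(np.array(goal)-p)/.04
    y=np.degrees(np.arctan2(M[1,1],M[0,1]))
    turn=-((yaw-y+90)%180-90)/5   # tool x points down
    print('t',o['t'],'pos',p.round(4),'tool x',M[:,0].round(3),'yaw_y',y.round(2),'z->',M[:,2].round(3),'open',round(o['opening'],4),'F',np.round(o['contact_force'],1),'q6',o['q'].__getitem__(5))
    print('shift units',dlt.round(3),'turn units',round(turn,3))
if __name__=='__main__': a=[float(x) for x in sys.argv[1:]];rel(a[:3],a[3])
E
python3 nav.py .475 .212 .14 -6.8
```

```text
t 0.1 pos [ 0.1635 -0.6026  0.2302] tool x [-0.     0.002 -1.   ] yaw_y -74.83 z-> [-0.965 -0.262 -0.   ] open 0.0852 F [-0.2 -0.   0.8] q6 -0.1190074283811206
shift units [  2.29  -17.614 -12.846] turn units -13.605
```

Call:
drive_tool(commands="-1 0 -1.0 -0.7 -0.8;-1 0 -2.0 -1.4 -1.6;-1 0 -2.9 -2.0 -2.4;-1 0 -3.7 -2.6 -3.2;-1 0 -4.5 -3.2 -4.0;-1 0 -5.3 -3.8 -4.8;-1 0 -6.1 -4.4 -5.6;-1 0 -6.9 -5.0 -6.4")

```text
t: 0.77
tool_pos: [0.2816, -0.2895, 0.2307]
tool_rot: [1.734, 0.76, -1.733]
contact_force: [1.3, -0.4, 1.0]
opening: 0.0855
```

```bash
python3 nav.py .475 .212 .14 -6.8
```

```text
t 0.7667 pos [ 0.2816 -0.2895  0.2307] tool x [-0.     0.001 -1.   ] yaw_y -42.69 z-> [-0.678 -0.735 -0.   ] open 0.0855 F [ 1.3 -0.4  1. ] q6 -0.23911657282638363
shift units [  2.274  -4.944 -12.493] turn units -7.177
```

Call:
drive_tool(commands="-1 0 -0.4 -1.0 -0.9;-1 0 -0.8 -2.0 -1.8;-1 0 -1.2 -3.0 -2.7;-1 0 -1.5 -4.0 -3.6;-1 0 -1.9 -5.0 -4.5;-1 0 -2.3 -6.0 -5.4;-1 0 -2.7 -7.0 -6.3;-1 0 -3.1 -8.0 -7.0")

```text
t: 1.43
tool_pos: [0.4046, 0.0204, 0.2312]
tool_rot: [1.306, 1.143, -1.306]
contact_force: [0.6, -0.8, 0.8]
opening: 0.0853
```

```bash
python3 nav.py .475 .212 .14 -6.8
```

```text
t 1.4333 pos [0.4046 0.0204 0.2312] tool x [ 0.001 -0.    -1.   ] yaw_y -7.6 z-> [-0.132 -0.991  0.   ] open 0.0853 F [ 0.6 -0.8  0.8] q6 -0.0009656340127984669
shift units [ 2.279  1.11  -4.98 ] turn units -0.16
```

Call:
drive_tool(commands="-1 0 0.2 -0.9 -0.1;-1 0.2 0.4 -1.8 -0.2;-1 0.5 0.6 -2.6 -0.2;-1 0.8 0.8 -3.4 -0.2;-1 1.1 1.0 -4.2 -0.2;-1 1.4 1.1 -5 -0.2;-1 1.6 1.1 -5 -0.2;-1 1.6 1.1 -5 -0.2")

```text
t: 2.1
tool_pos: [0.4737, 0.211, 0.1641]
tool_rot: [1.29, 1.154, -1.3]
contact_force: [0.5, -0.6, -0.4]
opening: 0.0853
```

```bash
python3 - <<'E'
from h import *
from station import ctrl
i=ctrl.camera_info('wrist');im,d=ctrl.get_image('wrist');K,T=i['K'],i['T']
cv2.imwrite('pics/w1.png',im);P=cloud(d,K,T);hsv=cv2.cvtColor(im,cv2.COLOR_BGR2HSV)
print(T.round(3).tolist())
m=((hsv[...,0]>20)&(hsv[...,0]<32)&(hsv[...,1]>150)&(hsv[...,2]>60)).astype(np.uint8)
n,l,s,c=cv2.connectedComponentsWithStats(m)
for k in range(1,n):
    if s[k,4]>100:
        q=P[l==k];t=q[q[:,2]>.05];print(c[k],s[k],np.median(q,0).round(4),len(t),t.mean(0) if len(t) else '')
        if len(t)>10: print(cv2.minAreaRect((t[:,:2]*1000).astype(np.float32)),np.median(t[:,2]))
E
python3 nav.py .475 .212 .02 -6.8
```

```text
[[0.993, -0.109, -0.039, 0.483], [-0.115, -0.949, -0.294, 0.288], [-0.005, 0.297, -0.955, 0.306], [0.0, 0.0, 0.0, 1.0]]
[281.73672806 204.14734561] [272 180  20  50 923] [0.4756 0.2169 0.0538] 897 [0.47541585 0.21706005 0.05441808]
((477.90350341796875, 242.6748809814453), (92.14437866210938, 13.542003631591797), 83.9322509765625) 0.05384703152232345
t 2.15 pos [0.4742 0.2103 0.1655] tool x [-0.004 -0.001 -1.   ] yaw_y -6.76 z-> [-0.118 -0.993  0.002] open 0.0851 F [-0.6  0.9  0.6] q6 0.39207171035285043
shift units [ 3.638  0.027 -0.052] turn units 0.008
```

View pics/w1.png

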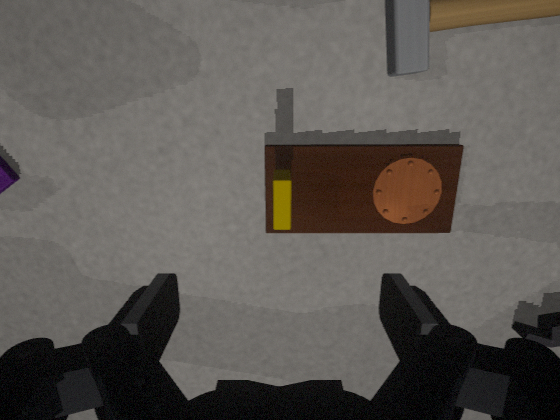

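Wrist view: the tab at (282,204) lies between the open fingers, and height 0.054 and x 0.4755 agree with the top view. Descending.

Call:
drive_tool(commands="-1 0.9 0 -0.1 0;-1 1.8 0 -0.1 0;-1 2.6 0 -0.1 0;-1 3.2 0 -0.1 0;-1 3.6 0 -0.1 0;-1 3.6 0 -0.1 0")

```text
t: 2.65
tool_pos: [0.473, 0.2122, 0.0199]
tool_rot: [1.293, 1.152, -1.304]
contact_force: [-1.2, 0.6, -0.2]
opening: 0.0851
```

```bash
python3 nav.py .475 .213 .02 -6.8
```

```text
t 2.65 pos [0.473  0.2122 0.0199] tool x [-0.007 -0.002 -1.   ] yaw_y -6.94 z-> [-0.121 -0.993  0.003] open 0.0851 F [-1.2  0.6 -0.2] q6 0.39931626326307496
shift units [-0.002  0.048 -0.027] turn units -0.027
```

Close on the tab.

Call:
drive_tool(commands="0.3 0 0.05 0 0;1 0 0.05 0 0;1 0 0.05 0 0;1 0 0.05 0 0;1 0 0.05 0 0;1 0 0.05 0 0;1 0 0.05 0 0;1 0 0.05 0 0", newtons=40)

```text
t: 3.32
tool_pos: [0.4783, 0.2144, 0.0243]
tool_rot: [1.297, 1.15, -1.296]
contact_force: [-1.9, 0.3, 6.0]
opening: 0.0138
```

```bash
python3 nav.py .530 -.039 .02 4.6; python3 - <<'E'
from h import *
from station import ctrl
im,d=ctrl.get_image('wrist');cv2.imwrite('pics/w2.png',im)
E
```

```text
t 3.3167 pos [0.4783 0.2144 0.0243] tool x [ 0.001  0.    -1.   ] yaw_y -6.82 z-> [-0.119 -0.993 -0.   ] open 0.0138 F [-1.9  0.3  6. ] q6 0.3981400519357409
shift units [0.107 2.035 6.136] turn units -2.284
```

View pics/w2.png

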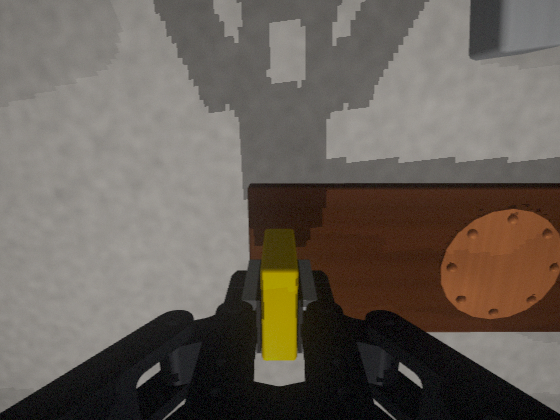

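Gripped: opening 13.8 mm on the 14 mm tab at (280,290). Now sliding it sideways in front of the tunnel.

Call:
drive_tool(commands="1 0 0.1 0.4 0;1 0 0.3 1.0 -0.1;1 0 0.5 1.7 -0.4;1 0 0.7 2.4 -0.7;1 0 1.0 3.1 -1.0;1 0 1.3 3.8 -1.3;1 0 1.5 4.4 -1.6;1 0 1.6 4.8 -1.8")

```text
t: 4.03
tool_pos: [0.5199, 0.0144, 0.0244]
tool_rot: [1.183, 1.226, -1.18]
contact_force: [0.4, 4.6, 4.8]
opening: 0.0132
```

```bash
python3 nav.py .530 -.039 .02 4.6
```

```text
t 4.0333 pos [0.5199 0.0144 0.0244] tool x [ 0.002  0.001 -1.   ] yaw_y 2.14 z-> [ 0.037 -0.999 -0.001] open 0.0132 F [0.4 4.6 4.8] q6 -0.15423713037487918
shift units [0.108 0.202 1.343] turn units -0.491
```

Call:
drive_tool(commands="1 0 0.1 0.5 -0.2;1 0 0.2 1.0 -0.4;1 0 0.2 1.3 -0.5;1 0 0.2 1.35 -0.5;1 0 0.2 1.35 -0.5")

```text
t: 4.45
tool_pos: [0.53, -0.039, 0.0244]
tool_rot: [1.149, 1.243, -1.149]
contact_force: [1.4, -4.4, 5.2]
opening: 0.0137
```

```bash
python3 nav.py .6756 -.0272 .02 4.6; python3 - <<'E'
from h import *
from station import ctrl
for n in('top','scene'):
    im,d=ctrl.get_image(n);i=ctrl.camera_info(n);np.savez(n+'1.npz',im=im,d=d,K=i['K'],T=i['T'])
    cv2.imwrite('pics/%s1.png'%n,im)
im,d,K,T=load('top1')
cv2.imwrite('pics/c1.png',cv2.resize(im[40:240,240:440],None,fx=3,fy=3,interpolation=2))
E
```

```text
t 4.45 pos [ 0.53   -0.039   0.0244] tool x [ 0.003 -0.002 -1.   ] yaw_y 4.62 z-> [ 0.081 -0.997  0.002] open 0.0137 F [ 1.4 -4.4  5.2] q6 -0.29284283466999
shift units [ 1.200e-01  3.653e+00 -2.000e-03] turn units 0.004
```

View pics/c1.png

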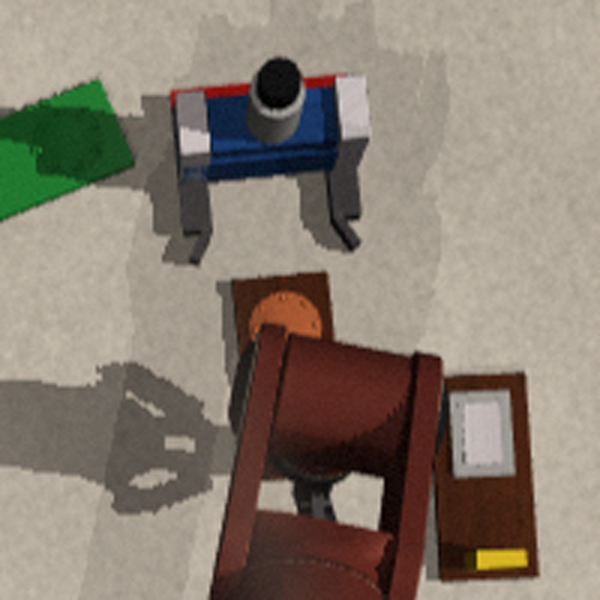

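View pics/scene1.png

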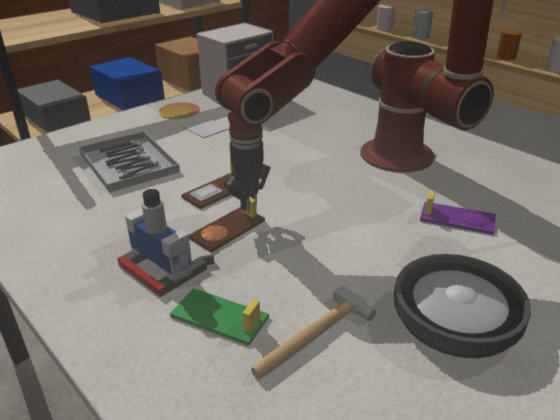

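```bash
python3 - <<'E'
from h import *
im,d,K,T=load('top1')
print('med',atz(K,T,240+285.5/3,40+326/3,.014).round(4))
a=atz(K,T,240+233/3,40+282/3,.01);b=atz(K,T,240+328/3,40+273/3,.01)
print('nose corners',a.round(4),b.round(4),'yaw',np.degrees(np.arctan2(-(b-a)[0],(b-a)[1]))%180)
im,d,K,T=load('scene1');hsv=cv2.cvtColor(im,cv2.COLOR_BGR2HSV)
m=((hsv[...,0]>4)&(hsv[...,0]<14)&(hsv[...,1]>130)&(hsv[...,2]>100)).astype(np.uint8);m[:200]=0;m[260:]=0;m[:,:190]=0;m[:,250:]=0
v,u=np.nonzero(m);print(u.mean(),v.mean(),'med scene',atz(K,T,u.mean(),v.mean(),.014).round(4))
q=cloud(d,K,T)[m>0];print(np.median(q,0).round(4))
E
```

```text
med [ 0.6379 -0.0336  0.014 ]
nose corners [0.6766 0.0087 0.01  ] [ 0.6826 -0.0704  0.01  ] yaw 4.335297396812763
208.15 231.75 med scene [ 0.6506 -0.0395  0.014 ]
[ 0.6514 -0.0393  0.0143]
```

Call:
drive_tool(commands="1 0 0.3 -0.08 0;1 0 0.7 -0.08 0;1 0 1.1 -0.08 0;1 0 1.5 -0.08 0;1 0 1.9 -0.08 0;1 0 2.2 -0.08 0;1 0 2.4 -0.08 0;1 0 2.4 -0.08 0")

```text
t: 5.22
tool_pos: [0.6252, -0.0258, 0.0244]
tool_rot: [1.148, 1.247, -1.148]
contact_force: [0.6, -1.0, 8.0]
opening: 0.0133
```

```bash
python3 nav.py .6756 -.0272 .02 4.6
```

```text
t 5.2167 pos [ 0.6252 -0.0258  0.0244] tool x [ 0. -0. -1.] yaw_y 4.76 z-> [ 0.083 -0.997  0.   ] open 0.0133 F [ 0.6 -1.   8. ] q6 -0.24289615505986809
shift units [0.11  1.254 0.139] turn units 0.031
```

No side load. Continuing to the stop, slowing at the end.

Call:
drive_tool(commands="1 0 0.3 0 0;1 0 0.6 0 0;1 0 0.85 0 0;1 0 1.0 0 0;1 0 1.1 0 0;1 0 1.2 0 0;1 0 1.25 0 0;1 0 1.25 0 0")

```text
t: 5.88
tool_pos: [0.673, -0.0217, 0.0243]
tool_rot: [1.146, 1.249, -1.15]
contact_force: [-6.7, -0.3, 10.1]
opening: 0.0133
```

```bash
python3 nav.py .6756 -.0272 .02 4.6; python3 - <<'E'
from h import *
from station import ctrl
for n in('top','scene','wrist'):
    im,d=ctrl.get_image(n);i=ctrl.camera_info(n);np.savez(n+'2.npz',im=im,d=d,K=i['K'],T=i['T'])
    cv2.imwrite('pics/%s2.png'%n,im)
E
```

```text
t 5.8833 pos [ 0.673  -0.0217  0.0243] tool x [-0.003 -0.    -1.   ] yaw_y 4.75 z-> [ 0.083 -0.997  0.   ] open 0.0133 F [-6.7 -0.3 10.1] q6 -0.22495740209306883
shift units [0.108 0.053 0.141] turn units 0.03
```

View pics/wrist2.png

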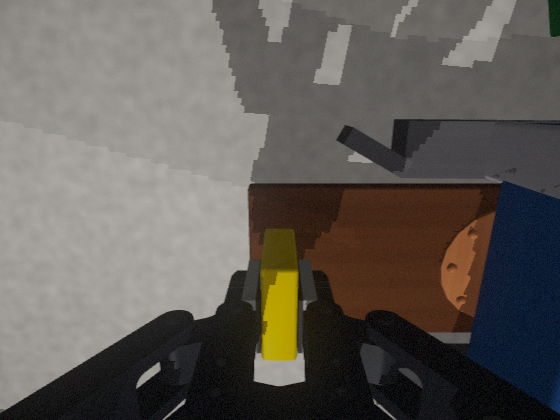

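View pics/scene2.png

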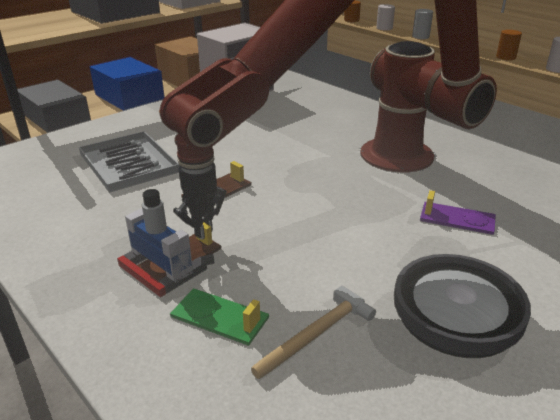

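Wrist view: the board (250-500, 185-330) is in the tunnel with the tab at (280,295), and there is a small -x force, likely first contact with the stop. Small further push to test.

Call:
drive_tool(commands="1 0 0.05 0.05 0;1 0 0.1 0.05 0;1 0 0.12 0.05 0;1 0 0.12 0.05 0")

```text
t: 6.37
tool_pos: [0.6769, -0.023, 0.0243]
tool_rot: [1.145, 1.252, -1.151]
contact_force: [-11.3, -0.5, 13.5]
opening: 0.0133
```

```bash
python3 nav.py .6756 -.0272 .02 4.6; python3 - <<'E'
from h import *
im,d,K,T=load('wrist2')
# measured: tail edge left col ~250 rows185..; side edges at z=.01
for p in((250,185),(480,185),(450,332)): print(p,atz(K,T,*p,.01).round(4))
# rail upper inner edge, z=.02
for p in((405,178),(495,178)): print('rail',atz(K,T,*p,.02).round(4))
E
```

```text
t 6.3667 pos [ 0.6769 -0.023   0.0243] tool x [-0.005  0.    -1.   ] yaw_y 4.77 z-> [ 0.083 -0.997 -0.001] open 0.0133 F [-11.3  -0.5  13.5] q6 -0.22650070603902392
shift units [ 0.108 -0.041  0.103] turn units 0.035
(250, 185) [0.6561 0.0199 0.01  ]
(480, 185) [0.7621 0.0288 0.01  ]
(450, 332) [ 0.7666 -0.0507  0.01  ]
rail [0.7231 0.0309 0.02  ]
rail [0.7616 0.0341 0.02  ]
```

Call:
drive_tool(commands="0.3 0 0 0 0;0 0 0 0 0;0 0 0 0 0;0 0 0 0 0;0 -0.5 0 0 0;0 -1.2 0 0 0;0 -2.0 0 0 0;0 -2.8 0 0 0")

```text
t: 7.03
tool_pos: [0.678, -0.0241, 0.1351]
tool_rot: [1.148, 1.249, -1.15]
contact_force: [0.3, -0.0, -0.4]
opening: 0.0431
```

Call:
drive_tool(commands="0 0 -0.8 0 0;0 0 -1.6 0 0;0 0 -2.4 0 0;0 0 -3.2 0 0;0 0 -4 0 0;0 0 -4 0 0;0 0 -4 0 0")

```text
t: 7.62
tool_pos: [0.5177, -0.0372, 0.1344]
tool_rot: [1.149, 1.247, -1.15]
contact_force: [1.0, 0.1, 0.4]
opening: 0.0427
```

```bash
python3 nav.py .6756 -.0272 .02 4.6; python3 - <<'E'
from h import *
from station import ctrl
for n in('top','scene','wrist'):
    i=ctrl.camera_info(n);im,d=ctrl.get_image(n);np.savez(n+'3.npz',im=im,d=d,K=i['K'],T=i['T'])
    cv2.imwrite('pics/%s3.png'%n,im)
im=load('top3')[0];cv2.imwrite('pics/c3.png',cv2.resize(im[40:240,240:440],None,fx=3,fy=3,interpolation=2))
E
```

```text
t 7.6167 pos [ 0.5177 -0.0372  0.1344] tool x [-0.001  0.    -1.   ] yaw_y 4.64 z-> [ 0.081 -0.997 -0.   ] open 0.0427 F [1.  0.1 0.4] q6 -0.29622763710053374
shift units [2.857 3.957 0.071] turn units 0.008
```

View pics/wrist3.png

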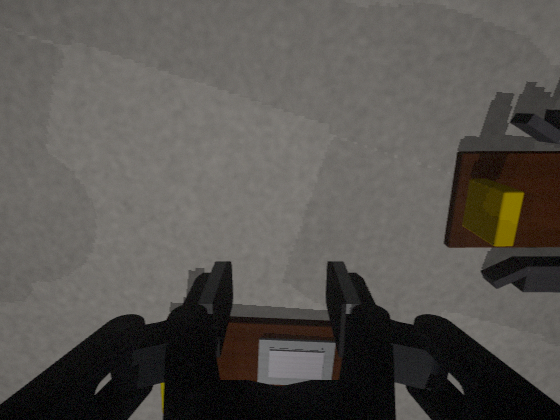

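View pics/c3.png

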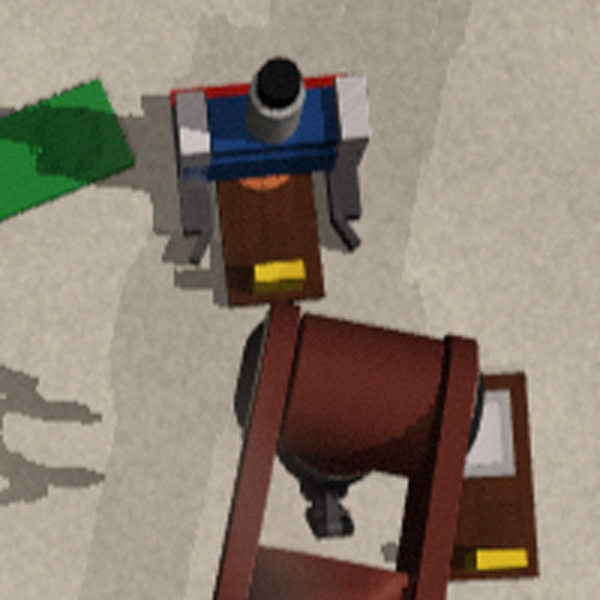

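View pics/scene3.png

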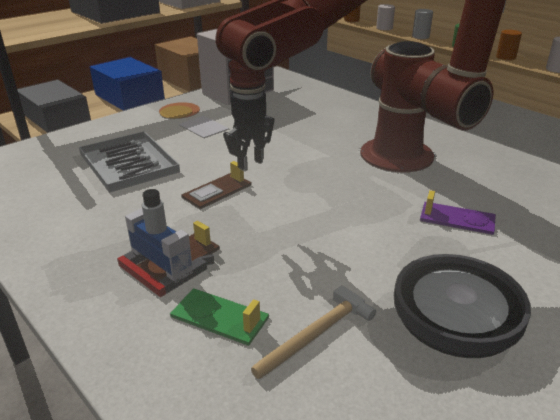

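```bash
python3 - <<'E'
from h import *
im,d,K,T=load('top3');P=cloud(d,K,T)
hsv=cv2.cvtColor(im,cv2.COLOR_BGR2HSV)
G=np.array([.7842,-.0185]);a=np.radians(4.6);Rm=np.array([[np.cos(a),np.sin(a)],[-np.sin(a),np.cos(a)]])
m=((hsv[...,0]>20)&(hsv[...,0]<32)&(hsv[...,1]>150)&(hsv[...,2]>80))&(P[...,0]>.6)&(P[...,1]<.1)&(P[...,2]>.045)
t=np.median(P[m],0);print('tab',t.round(4),'gantry',(Rm@(t[:2]-G)).round(4))
l=atz(K,T,240+230/3,40+306/3,.01);r=atz(K,T,240+325/3,40+297/3,.01)
mid=((l+r)/2)[:2];print('tail',l,r,np.linalg.norm(l-r),'yaw',np.degrees(np.arctan2((l-r)[1],(l-r)[0]))-90,'origin in gantry',Rm@(mid-G)+[.085,0])
im,d,K,T=load('wrist3')
l=atz(K,T,459,152,.01);r=atz(K,T,445,246,.01);mid=((l+r)/2)[:2];print('wrist tail',l,r,np.linalg.norm(l-r),Rm@(mid-G)+[.085,0],'yaw',np.degrees(np.arctan2((l-r)[1],(l-r)[0]))-90)
# bystanders: before/after
for n in('top','scene'):
    A=load(n+'0')[0];B=load(n+'3')[0]
    box=(70,195,160,210) if n=='top' else (285,375,250,380)
    y0,y1,x0,x1=box;print(n,'hammer diff',cv2.absdiff(A,B)[y0:y1,x0:x1].mean())
A=load('scene0');B=load('scene3');print('steel diff',cv2.absdiff(A[0],B[0])[180:205,183:225].mean())
E
```

```text
tab [ 0.6735 -0.0239  0.0543] gantry [-0.1108  0.0035]
tail [0.65645795 0.01167024 0.01      ] [ 0.66245173 -0.0673267   0.01      ] 0.07922399943203985 yaw 4.338926493921349 origin in gantry [-0.04009146  0.00070624]
wrist tail [0.65541292 0.0178165  0.01      ] [ 0.66220605 -0.06018773  0.01      ] 0.0782994648614608 [-0.040202    0.00737922] yaw 4.977143096515064
top hammer diff 20.892106666666667
scene hammer diff 7.993504273504273
steel diff 1.8453968253968254
```

```bash
python3 - <<'E'
from h import *
A=load('top0');B=load('top3')
cv2.imwrite('pics/ham.png',cv2.resize(np.hstack([A[0][60:200,150:290],B[0][60:200,150:290]]),None,fx=2.5,fy=2.5))
for X in(A,B):
    P=cloud(X[1],X[2],X[3])[65:190,155:208];print(P[P[...,2]>.012].mean(0).round(4))
E
```

```text
[0.667  0.3307 0.0498]
[0.6695 0.3327 0.0405]
```

View pics/ham.png

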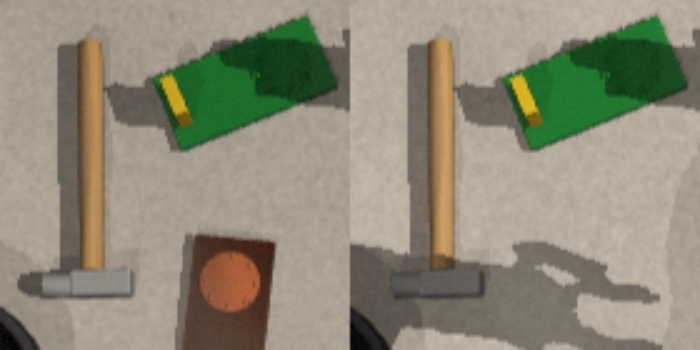

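The hammer is in the same place; only the arm's shadow changed. Handing in.

```bash
python3 -c "
from station import ctrl
print(ctrl.finish_job())"
```

```text
the job is handed in; nothing more can be done
None
```

I gripped the copper medallion's carrier by its tab and slid it along the bench to the front of the tunnel. I then turned it into line, pushed it in nose first to the stop, let go, backed the arm off and handed the job in at about 8 s. No verdict was reported.

**Final position, from the top and wrist views after release:**

| Check | Measured | Allowed |
|---|---|---|
| Carrier x in the gantry frame | about -0.040 m (fully home is -0.039) | -0.052 to -0.028 m |
| Carrier y in the gantry frame | +0.001 m (top view), +0.007 m (wrist view) | ±0.015 m |
| Angle to the tunnel | under 0.5° | 12° |

- **Release:** the gripper opened to 43 mm and the arm moved about 160 mm away, with the contact force back to about zero.
- **Lying flat:** the tab top is still at 54 mm, as at the start, so the carrier is down on the bench.
- **Other carrier and hammer:** they look unmoved in the before and after pictures. The raw image differences near the hammer were large, but the enlarged crop showed only the arm's shadow, and the carrier having left its place.

**What disagreed:**
- The two sideways readings differ by about 6 mm, both inside tolerance.
- While gripping, the tool stood 4 mm above its commanded height, with 5 to 13 N upward on it, so it was probably resting lightly on the board.
- On the last push the tool still advanced about 4 mm while the force rose only to 11 N. The stop contact is therefore judged mainly from the position, not from a clear force jump.

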